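Take the worn roller sleeve off its spindle

ROBOT

A 6-joint arm with a two-finger parallel gripper is mounted at the origin on a cart in front of the work surface, level with it; the furniture and walls round the work are solid. World frame = base frame: x ahead of the robot, y to its left, z up, the work surface at z = 0. Lengths are in m, angles in rad, forces in N, time in s.
With the tool pointing down it reaches from about 0.425 to 0.95 m from the base axis. Payload 3.5 kg.
Tool frame: the origin (TCP) lies at the centre of the arm's flange, where the gripper is bolted on; the fingertips stand 173 mm ahead of it and the grasp point (between the pads) lies 155 mm ahead of it (robot.grasp_offset is the distance from the TCP to the grasp point, in m); z points along the fingers, y is the direction in which the jaws open and shut (so a half turn about z gives the same grasp; the last joint's range is limited). The gripper opens to 85 mm and grips with 20 to 120 N. Pads are 22 mm wide; open, the fingers measure 114 mm over their backs; the gripper's body (76 mm by 85 mm) begins 54 mm behind the grasp point. The pads swing forward as they close: fully open they stand 13 mm farther back than shut.
Start: joints at [1.179, 0.286, 1.577, -0, 1.279, -0.15], TCP at [0.162, 0.655, 0.405] pointing down, gripper open.
Joint ranges: [-2.77, 2.77], [-0.9, 2.22], [0.21, 2.48], [-1.53, 4.67], [0.24, 2.81], [-2.84, 2.84]. Speed limits (rad/s): [2.79, 2.79, 3.14, 3.14, 3.14, 3.14].

INTERFACE

Orientations are given as a unit quaternion [w, x, y, z].
In Python, from workcell import robot gives the robot as it stands. The module is installed in compiled form; this text tells all that it offers.
- The arm moves only by the tool arm_command, never from a script. Its argument "moves" is a list of rows, each a list of 4 numbers: the shift along the tool's x, y, z in mm, then the turn about the tool's z in units of 6 degrees (1.0 is 6 degrees). A call has 1 to 10 rows; each row shifts and turns the pose as measured when the row begins, along the tool's axes as they then stand; what a row does not reach is not made up. A row lasts 1/10 s, in which the tool goes at most 50 mm and 8.59 degrees, less where a joint would pass 70% of its speed; a pose out of reach is approached as far as the arm can. A call is refused whole if a number of a shift passes 50 or a number of a turn 1, either way. A call with a gripper value outside its range is refused whole. "claw" is the opening, from 0 (shut) to 1 (fully open), set as the call begins (left out, the last holds). The fingers move at their own pace and stop on an object; "grip_force" is the grip in N (left out, the last holds). Time passes only in rows, so rows that do not move let the fingers close. It gives the time, the measured TCP pose, the force and the opening at its end, in the units of the state.
- robot.get_state(): the state, without advancing time (a new reading comes with each control period).
- robot.snapshot(name): name is "side" or "top"; returns a dict with "pixels" (480x640x3 uint8, red, green, blue), "intrinsics" (3x3 intrinsics, pixels), "dist_coeffs" ([k1, k2, p1, p2, k3] as OpenCV has them; the pictures are not rectified), "T" (4x4, takes a point from camera to world coordinates). Camera axes: x right, y up, looking along -z (the intrinsics and any distortion apply to the point x, -y, -z); pixel columns grow to the right and rows downward; lengths in m; the calibration is good to about 2 mm. A picture is of the moment at which its call begins. There is no depth.
- robot.hand_in(): hands the job in, once; it reports no verdict.
Trained networks look in the newest picture that a camera, given by its name, has taken for a name from the list of things; names that differ only in an ending like _2 or _b are one class to them, and where a whole thing is asked for, a point or a joint stands for the part that bears it (a point fixed in the world has none). Each returns a list of dicts, best first, with "conf" (0 to 1); they miss things now and then, are a little off and sometimes report something else, mostly with a low value. They report only what shows in the picture. A call takes as long as a camera call. They do not tell look-alikes from the thing itself.
- robot.find_in(query, camera): "rect" ([left, top, right, bottom] in pixels, round what is visible of it).
- robot.pinpoint(query, camera): "at" ([column, row] in pixels: a listed point, or the origin of a listed thing).
The state is a dict: "clock": time; "joints": joint angles; "qvel": joint speeds; "effort": joint torques, N m; "tool_pos": TCP position; "eef_rot": TCP orientation; "contact_force": force on the tool from outside, world axes, zero at the start; "torque": the same for the moment, N m; "gripper_width": finger opening in m.
Only numpy, scipy, OpenCV 4.12 (cv2) and the standard library are available. Lean on these libraries where they do the work, as an engineer would, in place of code of your own. Each camera call takes 0.05 s, during which the arm holds its last target.

TASK

The orange roller sleeve is worn and has to go for regrinding: slide it off the open end of its spindle and lay it on its side in the yellow tray, without dropping it on the bench. Leave the blue sleeve where it is on the other spindle.

Things in the scene. Friction and masses are not known exactly. Their poses are not given: they have to be found in the camera images.
- orange_sleeve_center (a point): Centre of the orange roller sleeve: loose smooth tube, 60 mm long, 50 outside, 30 bore, 0.1-0.2 kg, aluminium core at its ends. It hangs level on the 16 mm rod of one of two like stands (which varies), its centre 7 mm below the rod's axis, open air below and beside. Point: on the tube's axis, midway; x along the tube. Can be gripped from above across its 50 mm diameter.
- stand_a_tip (a point): Open end of the orange sleeve's spindle, on the rod's axis, 120 mm above the bench. x runs level along the rod to its fixed end, so -x points off the open end, roughly to the robot; z up. Rod free over 148 mm, then a 34 mm round shoulder; at 158 mm a grey upright 56 mm wide, top 148 mm above the bench. Fixed. At the start the sleeve's middle is 70 to 95 mm from the open end.
- blue_sleeve_center (a point): Centre of the blue roller sleeve, the same in size and form as the orange one, hanging on the other, like spindle stand. It stays where it is. Its x axis runs along its tube and rod, away from the open end.
- tray_in (a point): Centre of the inner floor of the yellow open plastic tray, 4 mm above the bench. Outside 150 mm (its x) by 190 mm (its y), walls 4 mm thick and 30 mm high, z up; fixed to the bench.
There are look-alikes about, which are no part of the job. There is more than one size of the part that bears orange_sleeve_center; the job needs the smaller.

How it is judged:
On the way:
1. the orange sleeve has been carried off the open end of its spindle, still up in the air (x of orange_sleeve_center in the frame of stand_a_tip below -0.027 m and height (world z) of orange_sleeve_center above 0.08 m), for 0.1 s.
At the end, for the whole second after the job is handed in: The orange sleeve lies on its side (its axis level within about 10 degrees) on the floor of the yellow tray, between its walls, at rest and released; the blue sleeve is still on its spindle within 20 mm of where it was (x of orange_sleeve_center in the frame of tray_in between -0.071 and 0.071 m and y of orange_sleeve_center in the frame of tray_in between -0.091 and 0.091 m and height (world z) of orange_sleeve_center below 0.034 m and angle between orange_sleeve_center's own x axis and vertical between 1.4 and 1.74 rad and linear speed of orange_sleeve below 0.05 m/s and distance of blue_sleeve_center from where it was at the start of the episode below 0.02 m); the robot touches nothing.
It fails at once if the orange sleeve was dropped on the bench outside the tray (height (world z) of orange_sleeve_center below 0.045 m and horizontal distance between orange_sleeve_center and tray_in above 0.16 m).
It fails at once if the blue sleeve was shifted by more than 30 mm (distance of blue_sleeve_center from where it was at the start of the episode above 0.03 m).
It also fails if it takes over 42 s, if anything falls off the work surface, if the arm or the gripper's body presses on something with over 40 N, if the wrist force passes 120 N, or if a joint passes its speed limit or range.

## Working session

There is one attempt and no reset: what is moved stays moved. The work goes in short steps, Python scripts to look and compute and a tool call to move; the robot and the scene stay as the last step left them, time stands still between calls to the robot, and variables do not carry over. Pictures are saved under pics/ and viewed, and the job is handed in when it is done.

Besides the shell and the picture viewer there is one more tool, called as a command line: name --pt "numbers of a row" for each row, then --argument value for the rest. arm_command: Moves the arm, as the interface text tells. Its arguments: {"type":"object","properties":{"moves":{"type":"array","items":{"type":"array","items":{"type":"number"}}},"claw":{"type":"number"},"grip_force":{"type":"number"}},"required":["moves"]}

```bash
mkdir -p pics; cat > h.py <<'E'
import numpy as np,cv2
from workcell import robot
def snap(n,f=None):
    s=robot.snapshot(n)
    if f: cv2.imwrite('pics/'+f,s['pixels'][:,:,::-1])
    return s
def ray(s,uv):
    p=cv2.undistortPoints(np.array([[uv]],float),np.array(s['intrinsics']),np.array(s['dist_coeffs']))[0,0]
    T=np.array(s['T']);d=T[:3,:3]@np.array([p[0],-p[1],-1.]);return T[:3,3],d/np.linalg.norm(d)
def atz(s,uv,z):
    o,d=ray(s,uv);return o+d*(z-o[2])/d[2]
def proj(s,P):
    T=np.array(s['T']);c=(np.asarray(P).reshape(-1,3)-T[:3,3])@T[:3,:3]
    c=c*[1,-1,-1]
    return cv2.projectPoints(c,np.zeros(3),np.zeros(3),np.array(s['intrinsics']),np.array(s['dist_coeffs']))[0][:,0]
def tri(s1,u1,s2,u2):
    o1,d1=ray(s1,u1);o2,d2=ray(s2,u2)
    A=np.stack([d1,-d2],1);t=np.linalg.lstsq(A,o2-o1,rcond=None)[0]
    a=o1+d1*t[0];b=o2+d2*t[1];return (a+b)/2,np.linalg.norm(a-b)
E
python3 - <<'E'
from h import *
for c in('side','top'):
    s=snap(c,c+'0.png');print(c,np.round(s['T'],3).tolist())
    for q in('orange_sleeve_center','stand_a_tip','blue_sleeve_center','tray_in'):
        print(q,[(np.round(d['at']).tolist(),round(d['conf'],2)) for d in robot.pinpoint(q,c)],[(np.round(d['rect']).tolist(),round(d['conf'],2)) for d in robot.find_in(q,c)])
print(robot.get_state())
E
```

```text
side [[-0.999, 0.031, -0.041, 0.495], [-0.051, -0.579, 0.814, 0.879], [0.001, 0.815, 0.58, 0.757], [0.0, 0.0, 0.0, 1.0]]
orange_sleeve_center [([279.0, 295.0], 0.73), ([300.0, 224.0], 0.58)] [([257.0, 277.0, 302.0, 313.0], 0.7), ([283.0, 210.0, 316.0, 238.0], 0.68)]
stand_a_tip [([336.0, 225.0], 0.6)] [([238.0, 196.0, 337.0, 284.0], 0.83)]
blue_sleeve_center [([287.0, 321.0], 0.74)] [([272.0, 306.0, 310.0, 338.0], 0.85)]
tray_in [([368.0, 215.0], 0.7)] [([330.0, 186.0, 418.0, 248.0], 0.87)]
top [[-0.002, 0.986, -0.167, 0.367], [-1.0, -0.003, -0.003, -0.025], [-0.003, 0.167, 0.986, 1.082], [0.0, 0.0, 0.0, 1.0]]
orange_sleeve_center [([285.0, 206.0], 0.94), ([346.0, 210.0], 0.75)] [([336.0, 194.0, 364.0, 230.0], 0.7), ([272.0, 187.0, 303.0, 229.0], 0.68)]
stand_a_tip [([344.0, 244.0], 0.97)] [([328.0, 153.0, 379.0, 251.0], 0.79)]
blue_sleeve_center [([210.0, 217.0], 0.81)] [([200.0, 198.0, 224.0, 231.0], 0.68)]
tray_in [([441.0, 295.0], 0.9)] [([391.0, 243.0, 491.0, 341.0], 0.84)]
{'clock': 0.9, 'joints': array([ 1.17901695e+00,  2.86275857e-01,  1.57666942e+00, -3.36521226e-05,
        1.27856528e+00, -1.49986506e-01]), 'qvel': array([ 0.00130628,  0.00052797,  0.00142614, -0.00051465,  0.00144212,
       -0.00059535]), 'effort': array([ 6.16357738e-04, -4.05959451e+01, -2.92943484e+01, -1.96446954e-04,
        6.26234360e-04, -1.05601810e-06]), 'tool_pos': array([0.16158682, 0.65536698, 0.40475756]), 'eef_rot': array([2.65080665e-05, 1.20597338e-01, 9.92701506e-01, 3.52360978e-05]), 'contact_force': array([ 0.08906517,  0.40934195, -0.31481627]), 'torque': array([-0.02614308,  0.04768987,  0.04934351]), 'gripper_width': 0.08573883485829849}
```

View pics/side0.png

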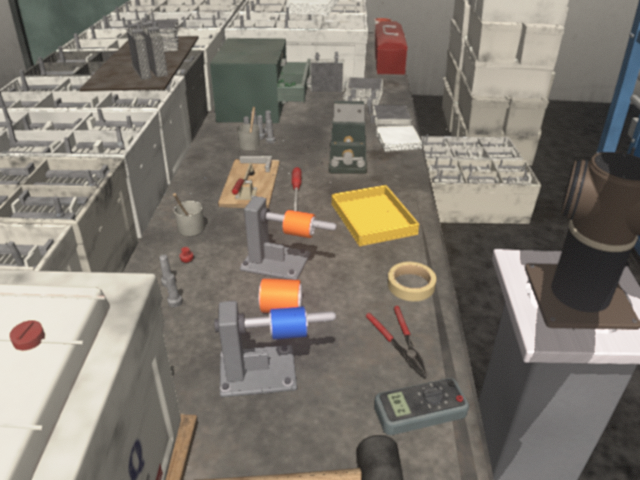

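View pics/top0.png

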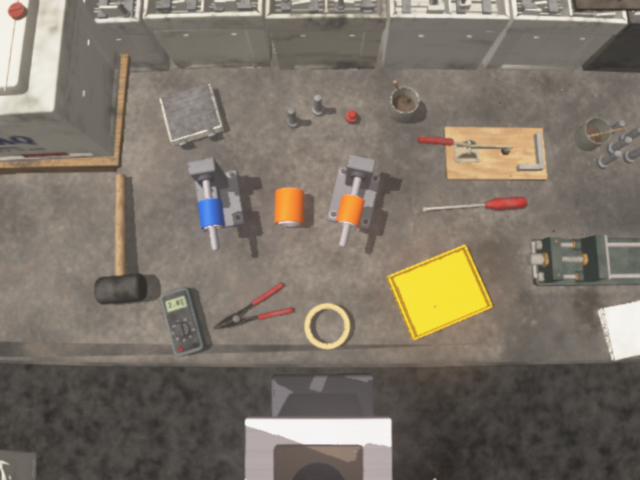

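The orange sleeve to take is the one on the right-hand stand: top (350,210), side (299,223). The loose orange one at top (289,206) and side (280,295) is the look-alike, and the tray is at top (440,292).

```bash
python3 - <<'E'
from h import *
S={c:snap(c) for c in('side','top')}
P,e=tri(S['side'],[336,225],S['top'],[344,244]);print('tip',P,e)
print('tip z.12',atz(S['top'],[344,244],.12),atz(S['side'],[336,225],.12))
print('tri sleeve',tri(S['side'],[299.5,223.5],S['top'],[350,210]))
for c in S:
    im=S[c]['pixels'];hsv=cv2.cvtColor(im,cv2.COLOR_RGB2HSV)
    m=cv2.inRange(hsv,(5,150,120),(16,255,255))
    n,l,st,ce=cv2.connectedComponentsWithStats(m)
    for i in range(1,n):
        if st[i,4]>100:
            ys,xs=np.where(l==i);r=cv2.minAreaRect(np.stack([xs,ys],1).astype(np.float32))
            print(c,st[i].tolist(),np.round(ce[i],1),np.round(atz(S[c],ce[i],.125),4),r)
    m=cv2.inRange(hsv,(20,150,100),(32,255,255));n,l,st,ce=cv2.connectedComponentsWithStats(m);i=1+np.argmax(st[1:,4])
    ys,xs=np.where(l==i);r=cv2.minAreaRect(np.stack([xs,ys],1).astype(np.float32))
    print(c,'tray',st[i],r,[np.round(atz(S[c],p,.03),4).tolist() for p in cv2.boxPoints(r)])
    cv2.imwrite(f'pics/{c}1.png',cv2.resize(im[140:260,300:400] if c=='top' else im[180:300,220:350],None,fx=6,fy=6,interpolation=cv2.INTER_CUBIC)[:600,:,::-1])
E
```

```text
tip [ 0.51323622 -0.05540265  0.12287296] 0.003680677124311858
tip z.12 [ 0.51553587 -0.05566415  0.12      ] [ 0.5114928  -0.05905096  0.12      ]
tri sleeve (array([ 0.58712345, -0.06882287,  0.11449494]), np.float64(0.0009233036075998823))
side [283, 210, 31, 27, 608] [296.8 223.1] [ 0.5908 -0.0544  0.125 ] ((297.47296142578125, 223.16217041015625), (28.934223175048828, 23.509056091308594), 9.462321281433105)
side [261, 279, 39, 13, 446] [279.6 284.9] [0.604  0.1394 0.125 ] ((280.0, 285.0), (12.0, 38.0), 90.0)
side [260, 294, 37, 18, 484] [276.3 301.4] [0.6049 0.1823 0.125 ] ((278.0, 302.5), (17.0, 36.0), 90.0)
side tray [ 332  186   87   60 3406] ((375.0769348144531, 213.88461303710938), (55.5008659362793, 80.21150207519531), 78.69007110595703) [[0.5321, -0.3271, 0.03], [0.3275, -0.4192, 0.03], [0.3223, -0.1686, 0.03], [0.4998, -0.0993, 0.03]]
top [275, 188, 29, 36, 749] [290.1 204.8] [0.5966 0.0545 0.125 ] ((289.0, 205.5), (35.0, 28.0), 90.0)
top [337, 195, 27, 31, 511] [350.9 208.6] [ 0.5881 -0.0703  0.125 ] ((350.35296630859375, 209.0882568359375), (22.55581283569336, 27.649057388305664), 14.03624439239502)
top tray [ 387  245  106   95 6025] ((439.3136901855469, 291.59423828125), (69.81903839111328, 87.459716796875), 67.2490234375) [[0.4572, -0.1493, 0.03], [0.532, -0.3321, 0.03], [0.3885, -0.3855, 0.03], [0.3173, -0.2051, 0.03]]
```

```bash
python3 - <<'E'
from h import *
S=snap('top');im=S['pixels'];cv2.imwrite('pics/t2.png',cv2.resize(im[145:255,310:400],None,fx=5,fy=5,interpolation=cv2.INTER_CUBIC)[:,:,::-1])
E
```

```text
(no output)
```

View pics/t2.png

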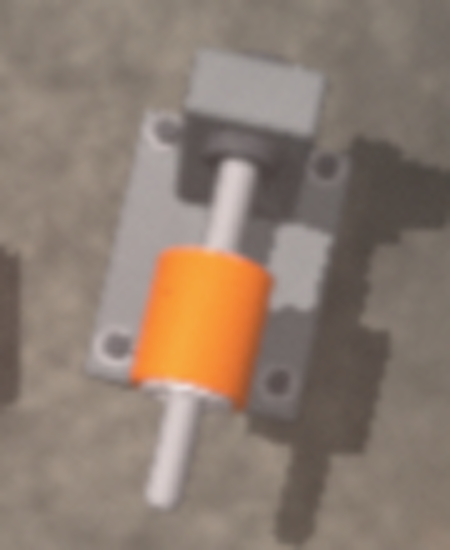

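View pics/side1.png

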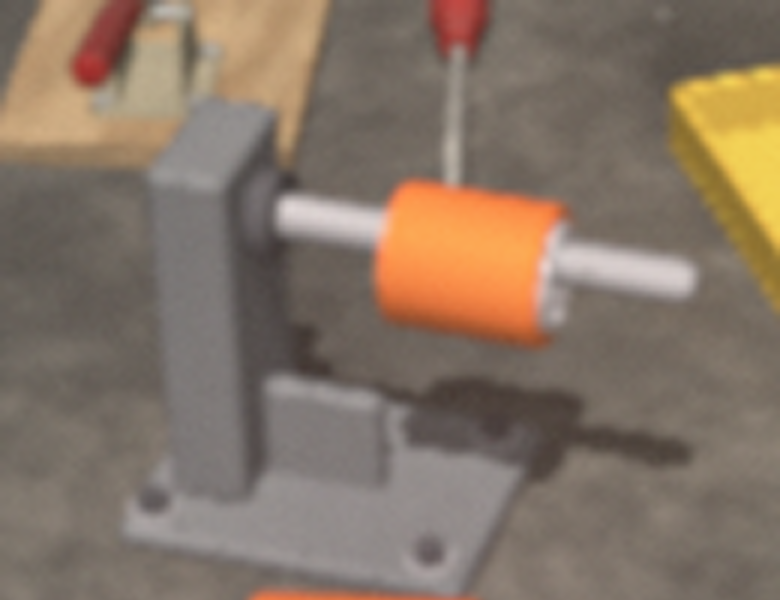

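```bash
python3 - <<'E'
from h import *
S=snap('top');D=snap('side')
f=lambda x,y:[310+(x-2)/5,145+(y-2)/5]
tip=atz(S,f(161,506),.12);sh=atz(S,f(237,160),.12);print(tip,sh,np.linalg.norm(sh-tip))
d=(sh-tip)[:2];print('yaw',np.degrees(np.arctan2(d[1],d[0])))
# sleeve sides top-silhouette at z .113 ; axis line midpoints
b=(atz(S,f(158,250),.125)+atz(S,f(272,275),.125))/2; a=(atz(S,f(133,383),.118)+atz(S,f(243,408),.118))/2
print(b,a,(a+b)/2,np.linalg.norm(a-b),np.degrees(np.arctan2(*(b-a)[1::-1])))
# model projection check
def model(tip,yaw,off):
    u=np.array([np.cos(yaw),np.sin(yaw),0]);v=np.array([-u[1],u[0],0]);z=np.array([0,0,1.])
    c=tip+u*off-z*.007;t=np.linspace(0,6.283,40)
    pts=[c+s*u*.03+.025*(v*np.cos(k)+z*np.sin(k)) for s in(-1,1) for k in t]
    return np.array(pts),c
from scipy.optimize import least_squares
import sys
masks={}
for c,s in(('top',S),('side',D)):
    hsv=cv2.cvtColor(s['pixels'],cv2.COLOR_RGB2HSV);m=cv2.inRange(hsv,(3,120,100),(18,255,255))
    n,l,st,ce=cv2.connectedComponentsWithStats(m);pt=(350,209) if c=='top' else (298,222)
    i=l[pt[1],pt[0]];ys,xs=np.where(l==i);print(c,st[i],cv2.minAreaRect(np.stack([xs,ys],1).astype(np.float32)))
    yw=np.arctan2(d[1],d[0])
    for off in(.075,.08,.085,.09):
        p,cc=model(np.r_[tip[:2],.12],yw,off);q=proj(s,p);print(off,cc,np.round([*q.min(0),*(q.max(0)-q.min(0))],1))
    print(proj(s,np.r_[tip[:2],.12]))
E
```

```text
[ 0.51184704 -0.05116177  0.12      ] [ 0.65772208 -0.08399258  0.12      ] 0.14952387884645052
yaw -12.683718333161082
[ 0.61240556 -0.07400989  0.125     ] [ 0.55800162 -0.06262595  0.118     ] [ 0.58520359 -0.06831792  0.1215    ] 0.05602127337480988 -11.818539118481734
top [336 195  28  32 630] ((350.2178039550781, 209.38519287109375), (23.578969955444336, 29.184186935424805), 13.392498016357422)
0.075 [ 0.58501681 -0.06762945  0.113     ] [334.5 193.7  29.7  35. ]
0.08 [ 0.5898948  -0.06872729  0.113     ] [335.  191.4  29.6  35. ]
0.085 [ 0.59477278 -0.06982514  0.113     ] [335.5 189.1  29.6  35. ]
0.09 [ 0.59965077 -0.07092298  0.113     ] [336.1 186.8  29.6  35. ]
[[341.8 245.8]]
side [282 210  33  28 663] ((297.2799987792969, 222.9600067138672), (30.052757263183594, 24.686193466186523), 10.30484676361084)
0.075 [ 0.58501681 -0.06762945  0.113     ] [282.5 210.2  35.2  28.5]
0.08 [ 0.5898948  -0.06872729  0.113     ] [280.1 209.9  35.2  28.5]
0.085 [ 0.59477278 -0.06982514  0.113     ] [277.8 209.5  35.2  28.4]
0.09 [ 0.59965077 -0.07092298  0.113     ] [275.5 209.2  35.2  28.4]
[[335.71014378 227.19010806]]
```

arm_command --pt "-33 -35 0 -0.2" --pt "-33 -35 0 0" --pt "-33 -35 0 0" --pt "-33 -35 0 0" --pt "-33 -35 0 0" --pt "-33 -35 0 0" --pt "-33 -35 0 0" --pt "-33 -35 0 0" --claw 1

```text
clock: 1.95
tool_pos: [0.3608, 0.3173, 0.4041]
eef_rot: [0.001, 0.104, 0.995, 0.002]
contact_force: [0.1, -0.2, 1.4]
gripper_width: 0.0858
```

```bash
cat > go.py <<'E'
import sys,numpy as np
from workcell import robot
from scipy.spatial.transform import Rotation as R
s=robot.get_state();q=s['eef_rot'];r=R.from_quat([q[1],q[2],q[3],q[0]]);M=r.as_matrix()
t=np.array([float(v) for v in sys.argv[1:4]])
print('delta tool mm',np.round(M.T@(t-s['tool_pos'])*1000,1),'xyaw',np.degrees(np.arctan2(M[1,0],M[0,0])).round(2),'z',M[:,2].round(3),'pos',s['tool_pos'].round(4),'w',s['gripper_width'].round(4),'F',s['contact_force'].round(1),'t',s['clock'],'j',s['joints'].round(2))
E
python3 go.py .585 -.068 .268
```

```text
Traceback (most recent call last):
  File "go.py", line 6, in <module>
    print('delta tool mm',np.round(M.T@(t-s['tool_pos'])*1000,1),'xyaw',np.degrees(np.arctan2(M[1,0],M[0,0])).round(2),'z',M[:,2].round(3),'pos',s['tool_pos'].round(4),'w',s['gripper_width'].round(4),'F',s['contact_force'].round(1),'t',s['clock'],'j',s['joints'].round(2))
                                                                                                                                                                            ^^^^^^^^^^^^^^^^^^^^^^^^
AttributeError: 'float' object has no attribute 'round'
```

```bash
sed -i "s/s\['gripper_width'\].round(4)/round(s['gripper_width'],4)/" go.py
python3 go.py .585 -.068 .268
```

```text
delta tool mm [-298.7 -331.1  135.7] xyaw 168.07 z [ 0.003  0.003 -1.   ] pos [0.3608 0.3173 0.4041] w 0.0858 F [ 0.1 -0.2  1.4] t 1.95 j [ 0.51 -0.15  2.04  0.    1.25 -0.85]
```

arm_command --pt "-33 -36 0 0.1" --pt "-33 -36 0 0" --pt "-33 -36 0 0" --pt "-33 -36 0 0" --pt "-33 -36 0 0" --pt "-33 -36 0 0" --pt "-33 -36 5 0" --pt "-33 -36 10 0" --pt "-15 -18 10 0" --pt "0 0 10 0"

```text
clock: 2.95
tool_pos: [0.5711, -0.0576, 0.3751]
eef_rot: [0.01, 0.113, 0.994, 0.002]
contact_force: [0.4, 0.5, -0.1]
gripper_width: 0.0852
```

```bash
python3 go.py .585 -.068 .268
```

```text
delta tool mm [-13.9  -7.7 107.4] xyaw 166.99 z [ 0.02   0.002 -1.   ] pos [ 0.5711 -0.0576  0.3751] w 0.0852 F [ 0.4  0.5 -0.1] t 2.95 j [-0.28  0.09  1.86  0.01  1.17 -1.63]
```

arm_command --pt "-12 -8 20 0" --pt "0 0 10 0" --pt "0 0 0 0" --pt "0 0 0 0"

```text
clock: 3.35
tool_pos: [0.5805, -0.0664, 0.3425]
eef_rot: [0.008, 0.113, 0.994, 0.003]
contact_force: [0.2, -0.3, 0.2]
gripper_width: 0.0857
```

```bash
python3 go.py .585 -.068 .268; python3 - <<'E'
from h import *
snap('top','t3.png');s=snap('side','s3.png')
cv2.imwrite('pics/s3.png',cv2.resize(s['pixels'][100:320,180:420],None,fx=2.5,fy=2.5)[:,:,::-1])
E
```

```text
delta tool mm [-3.7 -1.2 74.6] xyaw 166.99 z [ 0.016  0.005 -1.   ] pos [ 0.5805 -0.0664  0.3425] w 0.0857 F [ 0.2 -0.3  0.2] t 3.35 j [-0.29  0.14  1.86  0.01  1.12 -1.64]
```

View pics/s3.png

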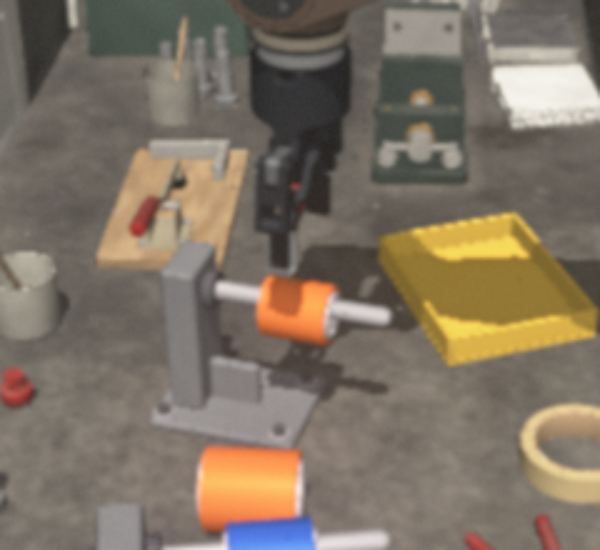

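View pics/t3.png

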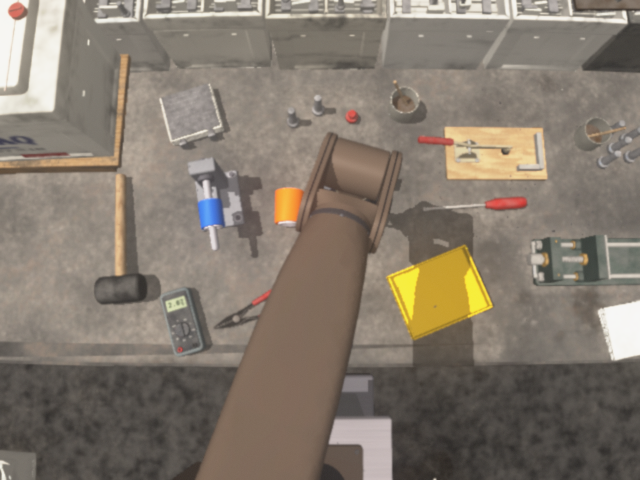

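The side view shows the gripper above the sleeve at crop (283,250), with the sleeve at (297,308). The top view is blocked by the arm. I'll go down with a small correction.

arm_command --pt "-1 -2 20 0" --pt "0 0 20 0" --pt "0 0 15 0" --pt "0 0 10 0" --pt "0 0 0 0" --pt "0 0 0 0"

```text
clock: 4.05
tool_pos: [0.5834, -0.0657, 0.2824]
eef_rot: [0.014, 0.111, 0.994, 0.002]
contact_force: [-0.1, 0.2, 0.2]
gripper_width: 0.0857
```

```bash
python3 go.py .5825 -.0688 .268; python3 - <<'E'
from h import *
s=snap('side')
cv2.imwrite('pics/s4.png',cv2.resize(s['pixels'][140:300,220:400],None,fx=3.5,fy=3.5)[:,:,::-1])
E
```

```text
delta tool mm [ 0.6 -3.3 14.3] xyaw 167.24 z [ 0.028  0.002 -1.   ] pos [ 0.5834 -0.0657  0.2824] w 0.0857 F [-0.1  0.2  0.2] t 4.05 j [-0.29  0.22  1.89  0.01  1.   -1.64]
```

View pics/s4.png

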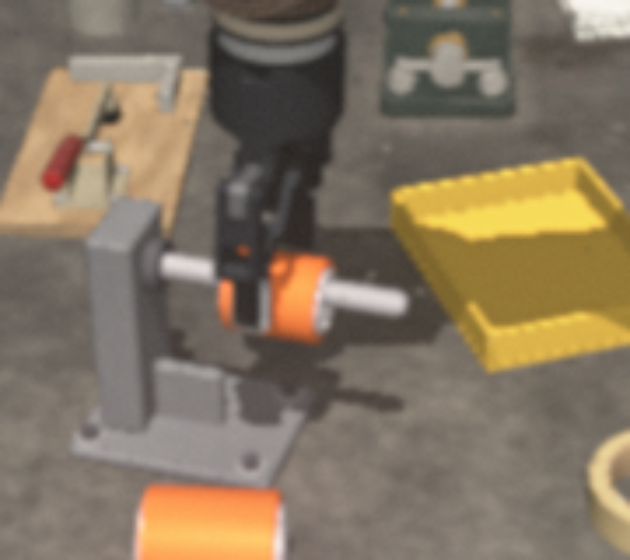

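```bash
python3 - <<'E'
from h import *
from scipy.spatial.transform import Rotation as R
s=snap('side');st=robot.get_state();q=st['eef_rot'];M=R.from_quat([q[1],q[2],q[3],q[0]]).as_matrix();p=st['tool_pos']
for l in([0,.05,.160],[0,.05,.14],[0.011,.05,.160],[-.011,.05,.160]):
    w=p+M@np.array(l);print(l,w.round(4),(proj(s,w)[0]-[220,140])*3.5)
u=np.array([.9756,-.2196,0])
c=np.array([.585,-.068,.113])
for o in(-.03,0,.03): print(o,(proj(s,c+u*o)[0]-[220,140])*3.5)
E
```

```text
[0, 0.05, 0.16] [ 0.599  -0.0168  0.1231] [248.4934712  330.45238734]
[0, 0.05, 0.14] [ 0.5984 -0.0169  0.143 ] [248.44632184 301.11551865]
[0.011, 0.05, 0.16] [ 0.5883 -0.0144  0.1228] [267.10872573 333.95931842]
[-0.011, 0.05, 0.16] [ 0.6097 -0.0193  0.1234] [229.96006052 326.96068236]
-0.03 [330.11884613 302.87771513]
0 [281.03066048 295.05724432]
0.03 [232.53050556 287.33503125]
```

arm_command --pt "2 -2.5 10 0" --pt "0 0 6 0" --pt "0 0 0 0"

```text
clock: 4.45
tool_pos: [0.5817, -0.0682, 0.267]
eef_rot: [0.015, 0.111, 0.994, 0.002]
contact_force: [-0.0, -0.7, -0.2]
gripper_width: 0.0853
```

```bash
python3 go.py .5815 -.0688 .268
```

```text
delta tool mm [ 0.  -0.6 -1. ] xyaw 167.22 z [ 0.031  0.001 -1.   ] pos [ 0.5817 -0.0682  0.267 ] w 0.0853 F [-0.  -0.7 -0.2] t 4.45 j [-0.29  0.24  1.91  0.01  0.97 -1.65]
```

arm_command --pt "0 0 0 0" --pt "0 0 0 0" --pt "0 0 0 0" --pt "0 0 0 0" --pt "0 0 0 0" --pt "0 0 0 0" --pt "0 0 0 0" --claw 0 --grip_force 60

```text
clock: 5.15
tool_pos: [0.5819, -0.0684, 0.2674]
eef_rot: [0.016, 0.111, 0.994, 0.002]
contact_force: [0.1, 0.0, 0.0]
gripper_width: 0.0479
```

```bash
python3 go.py .5815 -.0688 .275; python3 - <<'E'
from h import *
s=snap('side')
cv2.imwrite('pics/s5.png',cv2.resize(s['pixels'][140:300,220:400],None,fx=3.5,fy=3.5)[:,:,::-1])
E
```

```text
delta tool mm [ 0.1 -0.4 -7.6] xyaw 167.21 z [ 0.032  0.    -0.999] pos [ 0.5819 -0.0684  0.2674] w 0.0479 F [0.1 0.  0. ] t 5.15 j [-0.29  0.24  1.9   0.01  0.97 -1.65]
```

View pics/s5.png

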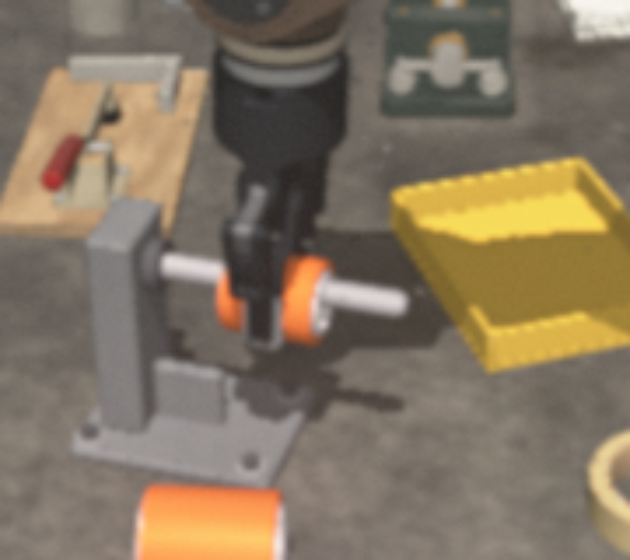

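The fingers have closed on the sleeve: width 48 mm, pads at crop (265,310), contact force near zero. Next I'll lift about 7 mm to centre the bore on the rod.

arm_command --pt "0 0 -4 0" --pt "0 0 -3 0" --pt "0 0 0 0"

```text
clock: 5.5
tool_pos: [0.5813, -0.0682, 0.2741]
eef_rot: [0.015, 0.111, 0.994, 0.002]
contact_force: [1.2, -0.5, -1.5]
gripper_width: 0.0479
```

```bash
python3 go.py .4748 -.0444 .275
```

```text
delta tool mm [109.   -0.3  -4.1] xyaw 167.21 z [ 0.03   0.001 -1.   ] pos [ 0.5813 -0.0682  0.2741] w 0.0479 F [ 1.2 -0.5 -1.5] t 5.5 j [-0.29  0.23  1.9   0.01  0.98 -1.65]
```

arm_command --pt "10 0 -0.5 0" --pt "15 0 -0.5 0" --pt "15 0 -0.5 0" --pt "0 0 0 0"

```text
clock: 5.9
tool_pos: [0.5392, -0.0586, 0.2736]
eef_rot: [0.014, 0.111, 0.994, 0.002]
contact_force: [0.0, 0.4, -2.2]
gripper_width: 0.0482
```

```bash
python3 go.py .4748 -.0444 .275; python3 - <<'E'
from h import *
s=snap('side')
cv2.imwrite('pics/s6.png',cv2.resize(s['pixels'][140:300,220:400],None,fx=3.5,fy=3.5)[:,:,::-1])
E
```

```text
delta tool mm [65.9 -0.4 -3.1] xyaw 167.22 z [ 0.027  0.002 -1.   ] pos [ 0.5392 -0.0586  0.2736] w 0.0482 F [ 0.   0.4 -2.2] t 5.9 j [-0.3   0.14  2.01  0.01  0.97 -1.65]
```

View pics/s6.png

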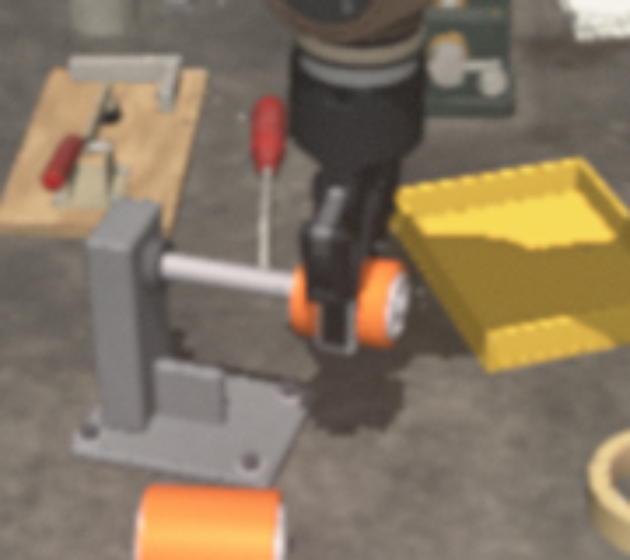

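The sleeve has slid with the gripper, with its front face at crop (398,300) level with the rod tip. There's no binding, so I'll carry on.

arm_command --pt "15 0 -0.5 0" --pt "15 0 -0.5 0" --pt "15 0 -0.5 0" --pt "15 0 -0.5 0" --pt "12 0 -0.5 0" --pt "0 0 0 0"

```text
clock: 6.55
tool_pos: [0.4696, -0.0433, 0.2756]
eef_rot: [0.017, 0.112, 0.994, 0.002]
contact_force: [-0.6, -0.4, -1.1]
gripper_width: 0.048
```

```bash
python3 go.py .424 -.268 .275; python3 - <<'E'
from h import *
s=snap('side')
cv2.imwrite('pics/s7.png',cv2.resize(s['pixels'][140:300,220:420],None,fx=3.5,fy=3.5)[:,:,::-1])
E
```

```text
delta tool mm [  -5.4 -229.2   -0.9] xyaw 167.18 z [ 0.035 -0.    -0.999] pos [ 0.4696 -0.0433  0.2756] w 0.048 F [-0.6 -0.4 -1.1] t 6.55 j [-0.31 -0.02  2.17  0.01  0.96 -1.66]
```

View pics/s7.png

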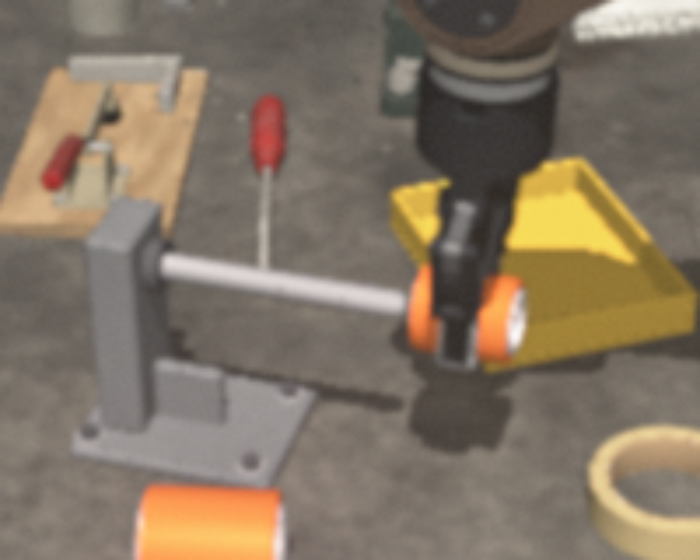

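The sleeve is off the rod end, with its back edge at crop (410,310) and the rod tip just behind it. I'll back off a few mm more, then move over the tray.

arm_command --pt "7 0 0 0" --pt "0 0 0 0" --pt "0 -15 0 0" --pt "0 -30 0 0" --pt "0 -40 0 0" --pt "0 -40 0 0" --pt "-3 -40 0 0" --pt "-3 -30 0 0" --pt "0 -15 0 0" --pt "0 0 0 0"

```text
clock: 7.6
tool_pos: [0.425, -0.2579, 0.2771]
eef_rot: [0.022, 0.11, 0.994, -0.0]
contact_force: [0.3, 0.9, -0.8]
gripper_width: 0.048
```

```bash
python3 go.py .419 -.268 .185
```

```text
delta tool mm [  7.7 -11.6  91.8] xyaw 167.33 z [ 0.045 -0.006 -0.999] pos [ 0.425  -0.2579  0.2771] w 0.048 F [ 0.3  0.9 -0.8] t 7.6 j [-0.75  0.03  2.11  0.03  0.96 -2.12]
```

arm_command --pt "7 -10 5 0" --pt "0 0 20 0" --pt "0 0 20 0" --pt "0 0 20 0" --pt "0 0 8 0" --pt "0 0 0 0"

```text
clock: 8.2
tool_pos: [0.4186, -0.2648, 0.2008]
eef_rot: [0.023, 0.108, 0.994, -0.0]
contact_force: [0.2, -0.7, -1.8]
gripper_width: 0.0482
```

```bash
python3 go.py .419 -.268 .185; python3 - <<'E'
from h import *
s=snap('side');t=snap('top')
a=cv2.resize(s['pixels'][160:280,300:440],None,fx=2.8,fy=2.8);b=cv2.resize(t['pixels'][220:340,370:510],None,fx=2.8,fy=2.8)
cv2.imwrite('pics/s8.png',np.hstack([a,b])[:,:,::-1])
E
```

```text
delta tool mm [-0.3 -3.1 15.9] xyaw 167.59 z [ 0.045 -0.006 -0.999] pos [ 0.4186 -0.2648  0.2008] w 0.0482 F [ 0.2 -0.7 -1.8] t 8.2 j [-0.77  0.16  2.15  0.04  0.8  -2.15]
```

View pics/s8.png

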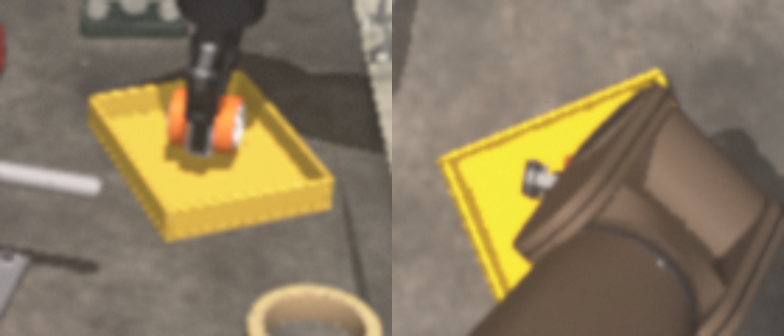

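The sleeve is held over the middle of the tray at (205,125) in the side crop. I'll lower it slowly.

arm_command --pt "0 -2 6 0" --pt "0 0 4 0" --pt "0 0 3 0" --pt "0 0 0 0" --pt "0 0 0 0"

```text
clock: 8.8
tool_pos: [0.4204, -0.2684, 0.1913]
eef_rot: [0.026, 0.108, 0.994, -0.003]
contact_force: [-0.2, -0.2, -1.9]
gripper_width: 0.0482
```

```bash
python3 go.py .419 -.268 .184
```

```text
delta tool mm [1.9 0.1 7.2] xyaw 167.63 z [ 0.051 -0.012 -0.999] pos [ 0.4204 -0.2684  0.1913] w 0.0482 F [-0.2 -0.2 -1.9] t 8.8 j [-0.78  0.19  2.14  0.04  0.77 -2.16]
```

arm_command --pt "0 0 3 0" --pt "0 0 3 0" --pt "0 0 0 0"

```text
clock: 9.1
tool_pos: [0.4209, -0.2686, 0.1852]
eef_rot: [0.026, 0.108, 0.994, -0.003]
contact_force: [0.7, -0.3, -2.1]
gripper_width: 0.048
```

arm_command --pt "0 0 2 0" --pt "0 0 0 0"

```text
clock: 9.3
tool_pos: [0.4209, -0.2686, 0.1829]
eef_rot: [0.026, 0.108, 0.994, -0.003]
contact_force: [-0.8, 0.2, -1.4]
gripper_width: 0.0476
```

```bash
python3 go.py .419 -.268 .184
```

```text
delta tool mm [ 2.   0.1 -1.2] xyaw 167.63 z [ 0.052 -0.012 -0.999] pos [ 0.4209 -0.2686  0.1829] w 0.0476 F [-0.8  0.2 -1.4] t 9.3 j [-0.78  0.21  2.14  0.04  0.75 -2.16]
```

arm_command --pt "0 0 1.5 0" --pt "0 0 0 0"

```text
clock: 9.5
tool_pos: [0.4217, -0.269, 0.1828]
eef_rot: [0.027, 0.108, 0.994, -0.003]
contact_force: [0.4, -0.1, -1.1]
gripper_width: 0.0478
```

```bash
python3 go.py .419 -.268 .184;python3 - <<'E'
from h import *
s=snap('side')
cv2.imwrite('pics/s9.png',cv2.resize(s['pixels'][160:280,300:440],None,fx=5,fy=5)[:,:,::-1])
E
```

```text
delta tool mm [ 2.8  0.4 -1.3] xyaw 167.64 z [ 0.052 -0.013 -0.999] pos [ 0.4217 -0.269   0.1828] w 0.0478 F [ 0.4 -0.1 -1.1] t 9.5 j [-0.78  0.21  2.14  0.04  0.75 -2.16]
```

View pics/s9.png

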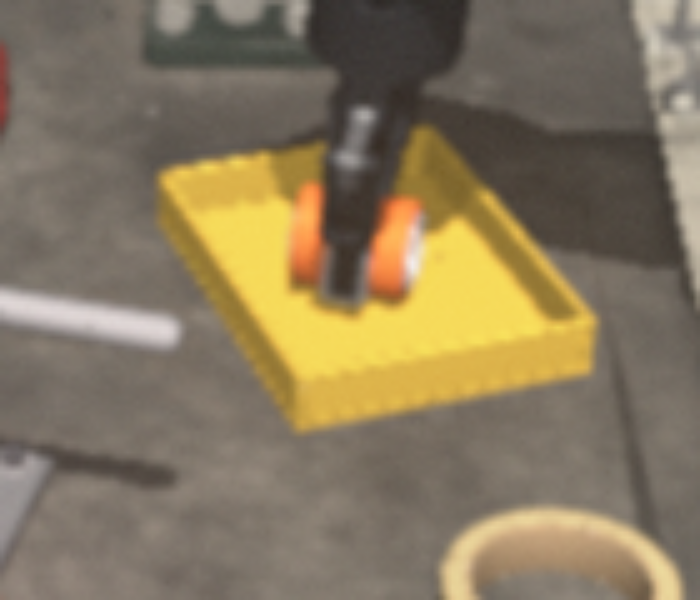

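The sleeve is on or within about 1 mm of the floor, mid-tray at crop (357,240). Releasing now.

arm_command --pt "0 0 0 0" --pt "0 0 0 0" --pt "0 0 0 0" --pt "0 0 0 0" --pt "0 0 0 0" --claw 1

```text
clock: 10.05
tool_pos: [0.4221, -0.2695, 0.1833]
eef_rot: [0.028, 0.108, 0.994, -0.004]
contact_force: [0.1, -0.6, -0.5]
gripper_width: 0.0857
```

```bash
python3 go.py .419 -.268 .184;python3 - <<'E'
from h import *
s=snap('side')
cv2.imwrite('pics/s10.png',cv2.resize(s['pixels'][160:280,300:440],None,fx=5,fy=5)[:,:,::-1])
E
```

```text
delta tool mm [ 3.3  0.8 -0.9] xyaw 167.62 z [ 0.054 -0.015 -0.998] pos [ 0.4221 -0.2695  0.1833] w 0.0857 F [ 0.1 -0.6 -0.5] t 10.05 j [-0.78  0.21  2.14  0.04  0.75 -2.16]
```

View pics/s10.png

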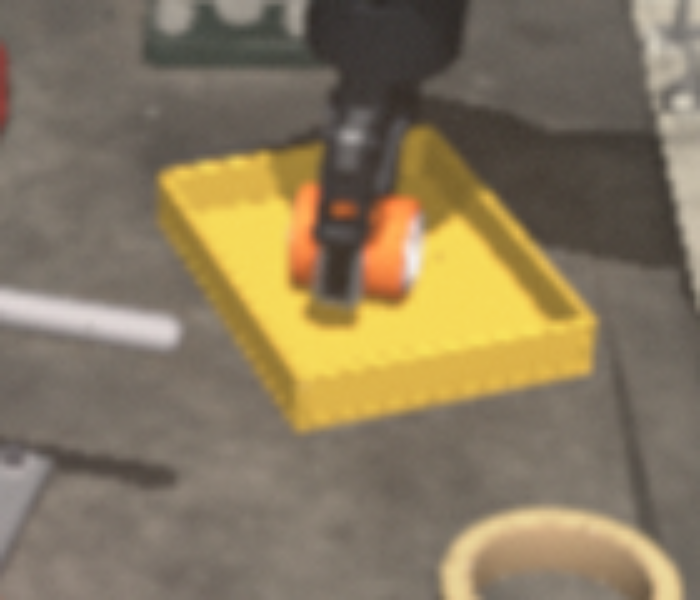

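The fingers are open, clear of the sleeve, and it hasn't moved. I'll retreat straight up.

arm_command --pt "0 0 -10 0" --pt "0 0 -20 0" --pt "0 0 -30 0" --pt "0 0 -40 0" --pt "0 0 -40 0" --pt "0 0 -30 0" --pt "0 0 0 0" --pt "0 0 0 0"

```text
clock: 10.9
tool_pos: [0.4116, -0.2662, 0.3632]
eef_rot: [0.028, 0.108, 0.994, -0.005]
contact_force: [-0.3, -0.4, 0.0]
gripper_width: 0.0854
```

```bash
python3 go.py .419 -.268 .184;python3 - <<'E'
from h import *
s=snap('side');t=snap('top')
cv2.imwrite('pics/s11.png',np.hstack([s['pixels'][160:460,200:440],t['pixels'][130:430,190:530]])[:,:,::-1])
im=s['pixels'];m=cv2.inRange(cv2.cvtColor(im,cv2.COLOR_RGB2HSV),(3,120,100),(18,255,255));n,l,st,ce=cv2.connectedComponentsWithStats(m)
for i in range(1,n):
    if st[i,4]>80: print(st[i],ce[i],atz(s,ce[i],.035))
for q in('orange_sleeve_center','blue_sleeve_center'): print(q,[(np.round(d['at']).tolist(),round(d['conf'],2)) for d in robot.pinpoint(q,'side')],[(np.round(d['at']).tolist(),round(d['conf'],2)) for d in robot.pinpoint(q,'top')])
E
```

```text
delta tool mm [  2.6   0.3 179.4] xyaw 167.62 z [ 0.055 -0.015 -0.998] pos [ 0.4116 -0.2662  0.3632] w 0.0854 F [-0.3 -0.4  0. ] t 10.9 j [-0.79 -0.1   2.07  0.03  1.12 -2.15]
[358 196  26  25 495] [369.54949495 207.66868687] [ 0.43509857 -0.26287049  0.035     ]
[ 260  279   40   34 1111] [278.04050405 293.56525653] [0.61979919 0.0600952  0.035     ]
[ 11 321  31  28 375] [ 25.144      334.69333333] [1.07347946 0.20382849 0.035     ]
orange_sleeve_center [([278.0, 293.0], 0.93), ([371.0, 210.0], 0.6)] [([436.0, 290.0], 0.71)]
blue_sleeve_center [([287.0, 321.0], 0.78)] [([212.0, 213.0], 0.55)]
```

View pics/s11.png

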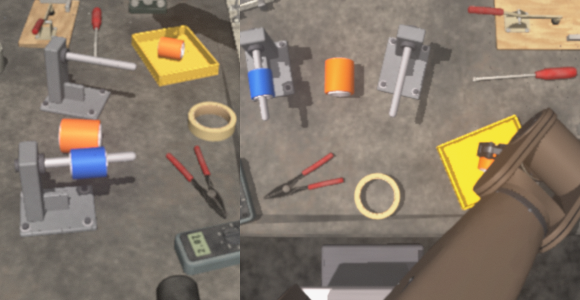

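The sleeve lies on its side near the tray centre, at side (371,209). The blue sleeve is still at side (287,321) and the gripper is clear. Handing in.

```bash
python3 -c "
from workcell import robot
print(robot.hand_in())"
```

```text
the job is handed in; nothing more can be done
None
```

I gripped the orange sleeve from above, lifted it about 7 mm so its bore cleared the rod, and drew it about 120 mm off the open end. I then lowered it into the yellow tray, released it, backed straight up and handed in at about 11 s.

**Orange sleeve:** in the side picture it lies on its side near the middle of the tray, at about (0.43, -0.26). It had not visibly moved when the fingers opened.

**Blue sleeve:** the side network put it at the same pixel as at the start, (287, 321). The top network's reading was 2–4 pixels off the first one, at a low confidence of 0.55. I put that down to network noise, as both pictures show the sleeve still on its spindle.

**Gripper:** it stood about 180 mm above the placing height and empty, with the force reading close to zero.

**Loose ends:**
- The tool drifted to a tilt of about 3 degrees during the moves, which did no visible harm.
- The force reading never clearly showed the sleeve touching the floor, so I released it by height, and it may have settled by about a millimetre.
- The arm partly hid the tray in the last top picture.

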